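# Click the vacuum wand tube onto the floor head

### The arm

A 7-joint arm with a two-finger parallel gripper is mounted at the origin on the work surface. World frame = base frame: x ahead of the robot, y to its left, z up, the work surface at z = 0. Lengths are in m, angles in rad, forces in N, time in s.
With the tool pointing down it reaches from about 0.4 to 0.85 m from the base axis. Payload 4.5 kg.
Tool frame: the origin (TCP) lies at the very end of the fingers, on their centre line; the grasp point (between the pads) lies 19 mm behind it (env.grasp_offset is the distance from the TCP to the grasp point, in m); z points along the fingers, y is the line along which they close (so a half turn about z gives the same grasp; the last joint's range is limited). The gripper opens to 88 mm and grips with 3 to 60 N. Pads are 18 mm wide; open, the fingers measure 123 mm over their backs; the gripper's body (75 mm by 187 mm) begins 45 mm behind the grasp point.
Start: joints at [0.034, 0.689, -0.195, 1.565, 0.157, 0.902, -0.215], TCP at [0.625, 0, 0.239] pointing down, gripper open.
Joint ranges: [-3.01, 3.01], [-0.46, 2.08], [-1.47, 1.51], [0.13, 2.56], [-1, 4.14], [0.04, 2.09], [-2.66, 2.66]. Speed limits (rad/s): [2.57, 2.57, 3.14, 3.14, 3.14, 3.14, 3.14].

### API

Orientations are given as a 3x3 rotation matrix whose columns are the frame's x, y, z axes.
In Python, from station import monitor, eyes, finish_job, env gives the robot as it stands.
- The arm moves only by the tool arm_command, never from a script. Its argument "rows" is a list of rows, each an object with "delta_pos": the shift along the tool's x, y, z in m, a list of three; "angular": the turn, a rotation vector about the tool's x, y, z in degrees, a list of three. A call has 1 to 10 rows; each row shifts and turns the commanded pose from where the row before left it, along the tool's axes as they then stand; what a row does not reach is not made up. A row lasts 1/8 s, in which the tool goes at most 62.5 mm and 10.7 degrees, less where a joint would pass 70% of its speed; a pose out of reach is approached as far as the arm can. A call with a gripper value outside its range is refused whole. "claw" is the opening, from 0 (shut) to 1 (fully open), set as the call begins (left out, the last holds). The fingers move at their own pace and stop on an object; "squeeze" is the grip in N (left out, the last holds). Time passes only in rows, so rows that do not move let the fingers close. It gives the time, the measured TCP pose, the force, the opening and the grip force at its end, in the units of the state.
- monitor.get_obs(): the state, without advancing time (a new reading comes with each control period).
- eyes.grab_frame(name): name is "scene" or "side" or "wrist"; returns a dict with "pixels" (384x512x3 uint8, red, green, blue), "K" (3x3 intrinsics, pixels), "view" (4x4, takes a point from world to camera coordinates). Camera axes: x right, y down, z forward; pixel columns grow to the right and rows downward; lengths in m; the calibration is good to about 2 mm. The wrist camera is an equidistant fisheye: a pixel r from the principal point sees the ray r / f radians off the axis. A picture is of the moment at which its call begins. There is no depth.
- finish_job(): hands the job in; it is judged then, once.
Trained networks look in a picture, given as the dict that the camera call returned (one of the last four; its "shot" number tells which), for a name from the list of things; names that differ only in an ending like _2 or _b are one class to them, and where a whole thing is asked for, a point or a joint stands for the part that bears it (a point fixed in the world has none). Each returns a list of dicts, best first, with "confidence" (0 to 1); they miss things now and then, are a little off and sometimes report something else, mostly with a low value. They report only what shows in the picture. A call takes as long as a camera call. They do not tell look-alikes from the thing itself.
- eyes.find_in(picture, query): "uv" ([column, row] in pixels, amid what is visible of it).
- eyes.cut_out(picture, query): "mask" (384x512 bool, what is visible of it) and "uv" ([column, row] in pixels, amid what is visible of it).
- eyes.pinpoint(picture, query): "uv" ([column, row] in pixels: a listed point, or the origin of a listed thing).
The state is a dict: "t": time; "qpos": joint angles; "joint_velocities": joint speeds; "effort": joint torques, N m; "tcp_pos": TCP position; "tool_rot": TCP orientation; "force": force on the tool from outside, world axes, zero at the start; "torque": the same for the moment, N m; "width": finger opening in m; "finger_force": force on a finger pad.
Only numpy, scipy, OpenCV 4.12 (cv2) and the standard library are available. Lean on these libraries where they do the work, as an engineer would, in place of code of your own. Each camera call takes 0.05 s, during which the arm holds its last target. There are 200 camera calls.

### The job

Put the vacuum together: take the wand tube (the one with a button hole in its collar), slide it down over the upright stub of the parked floor head, and turn it until the spring button pops out through the hole, then let go. Be gentle: never force the floor head, and leave the other things on the counter alone.

Things in the scene. Friction and masses are not known exactly. Their poses are not given: they have to be found in the camera images.
- tube: Wand tube, loose, upright on the counter, collar end down. 160 mm long, 0.2 kg. Origin: centre of its lower mouth; z up along the tube. The lowest 58 mm is a grey plastic collar 41 mm in diameter with a 6 mm high foot rim of 47 mm. Bore 33 mm wide, flared to 37 mm at the mouth, 50 mm deep; the step there is the stop.
- grip (a point): Point on the tube's axis, 120 mm above its mouth. From 58 to 160 mm above the mouth the tube is a plain round steel pipe 36 mm in diameter: the place to grip.
- hole (a point): Centre of the button hole's outer edge, on the tube's own +x side, 24 mm above the mouth and 20.5 mm from the axis. The hole goes through the 4 mm collar wall: 7.5 mm wide, from 17.5 to 30.5 mm above the mouth.
- head: Vacuum floor head, parked on a mat and fixed to the counter. Low grey housing, 105 mm in x, 235 mm in y, 52 mm high at most (mat 150 by 270 mm). Origin: centre of the underside on the counter, straight below the neck; z up. A black round neck 54 mm in diameter rises to 70 mm, with the upright stub on it. The neck, stub and button can swivel together about the vertical against 0.5 N m of friction.
- seat (a point): Point of the floor head: centre of the neck's top face, on the stub's axis, 70 mm above the counter; axes of the floor head. Pushed home, the tube's mouth is 6 mm above it. Locked and let go, 8.5 mm: the seal lifts the tube until the hole's lower edge rests against the button.
- stub_tip (a point): Point of the floor head: centre of the stub's top, 56 mm above the neck. The stub is a round pipe 30 mm in diameter, its top 9 mm tapered to 22 mm. The tube's inner step stops on it when the tube is pushed home.
- seal_top (a point): Point of the floor head: centre of the top of the sprung rubber seal ring round the stub's foot, at rest 12 mm above the neck; ring 51 mm in diameter. The tube's mouth presses it down at 2 N per mm: 12 N when pushed home. Without the button through the hole it pushes the tube up again.
- button_height (a point): Point on the stub's axis at the button's height, 28 mm above the neck. A steel button 5 mm wide sticks 6.5 mm out of the stub's side from 26 to 30 mm above the neck, flat below, a ramp above up to 38 mm. It points along the head's +x, turned up to 0.8 rad (46 degrees) either way; this angle is not measured: find it by turning the pushed-on tube till the button springs out.
- button (a joint): How far the spring button is pressed in, m: 0 out, about 0.005 while the bore covers it; spring 0.9 N per mm. It can spring out through the hole only while the mouth is 5.5 to 8.5 mm above the neck and the hole faces it within about 0.1 rad.
- duster: Bystander: black dusting nozzle, loose, standing upright; a plain tapering round piece 115 mm tall, 36 mm in diameter at the top, 56 mm at the foot, no button hole. Origin: centre of its underside. The wand tube and it may stand in either's place.
- scoop: Bystander: clear open measuring cup, 68 mm wide, 55 mm tall, loose. Origin: centre of its underside.
- crevice: Bystander: flat black crevice nozzle, 200 mm long, lying, loose. Origin: underside, about the middle.
- brush: Bystander: hand brush lying on the counter, loose.
- detergent: Bystander: white bottle with blue cap, 84 mm in diameter, 210 mm tall, loose.
- softener: Bystander: blue bottle with white cap, 68 mm in diameter, 170 mm tall, loose.
Not all that is in view belongs to the job. What is shaped like the tube but orange, red or yellow is not meant.

How it is judged:
On the way:
1. the tube is slid down over the stub, its bore pressing the button in (value of joint button above 0.003 m and horizontal distance between tube and seat below 0.006 m and z of tube in the frame of seat below 0.04 m and angle between tube's own z axis and vertical below 0.15 rad), for 0.02 s.
At the end, for the whole second after the job is handed in: The tube stands on the stub, upright within 0.08 rad and within 4 mm of its axis, mouth 4 to 10.5 mm above the neck, the button sprung out through the hole (less than 1.5 mm pressed), the tube at rest and released (value of joint button below 0.0015 m and z of tube in the frame of seat between 0.004 and 0.0105 m and horizontal distance between tube and seat below 0.004 m and angle between tube's own z axis and vertical below 0.08 rad and linear speed of tube below 0.02 m/s); the robot touches nothing.
It fails at once if the floor head (with neck, stub, seal and button) is loaded with more than 30 N (contact force between head and anything else above 30 N).
It fails at once if a bystander is moved more than 25 mm (distance of any of duster, scoop, crevice, brush, detergent, softener from where it was at the start of the episode above 0.025 m).
It also fails if it takes over 69 s, if anything falls off the work surface, if the arm or the gripper's body presses on something with over 40 N, if the wrist force passes 120 N, or if a joint passes its speed limit or range.

## Working session

There is one attempt and no reset: what is moved stays moved. The work goes in short steps, Python scripts to look and compute and a tool call to move; the robot and the scene stay as the last step left them, time stands still between calls to the robot, and variables do not carry over. Pictures are saved under pics/ and viewed, at most 10 in all, crops included, and the job is handed in when it is done.

Besides the shell and the picture viewer there is one more tool, called after "Request:" by a JSON object that holds its "name" and its "arguments", one argument or row to a line. arm_command: Moves the arm, as the interface text tells. Its arguments: {"type":"object","properties":{"rows":{"type":"array"},"claw":{"type":"number"},"squeeze":{"type":"number"}},"required":["rows"]}

```bash
ls; mkdir -p pics; cat > h.py <<'E'
import numpy as np, cv2
from station import monitor, eyes, finish_job, env
def ray(f,uv):
    K=np.array(f["K"]);V=np.array(f["view"]);R=V[:3,:3];t=V[:3,3]
    d=np.linalg.inv(K)@np.array([uv[0],uv[1],1.]);d=R.T@d
    return -R.T@t, d/np.linalg.norm(d)
def atz(f,uv,z):
    o,d=ray(f,uv);return o+d*(z-o[2])/d[2]
def tri(obs):
    A=np.zeros((3,3));b=np.zeros(3)
    for f,uv in obs:
        o,d=ray(f,uv);P=np.eye(3)-np.outer(d,d);A+=P;b+=P@o
    x=np.linalg.solve(A,b)
    return x,[np.linalg.norm((np.eye(3)-np.outer(d,d))@(x-o)) for o,d in (ray(f,u) for f,u in obs)]
def save(f,n): cv2.imwrite("pics/"+n,f["pixels"][:,:,::-1])
E
python3 - <<'E'
from h import *
F={n:eyes.grab_frame(n) for n in("scene","side")}
for n in F: save(F[n],n+"0.png")
cv2.imwrite("pics/both.png",cv2.resize(np.vstack([F["scene"]["pixels"],F["side"]["pixels"]])[:,:,::-1],(450,600)) )
for q in("tube","grip","hole","seat","stub_tip","seal_top","button_height","head","duster"):
    for n in F:
        print(q,n,[(np.round(r["uv"],1).tolist(),round(r["confidence"],2)) for r in eyes.pinpoint(F[n],q)[:3]])
for n in F: print(n,np.round(ray(F[n],(256,192)),3).tolist())
E
```

```text
pics
tube scene [([294.8, 206.3], 0.95), ([259.2, 235.4], 0.94), ([264.0, 209.8], 0.89)]
tube side [([222.9, 225.7], 0.93), ([254.7, 236.3], 0.89), ([254.2, 266.8], 0.8)]
grip scene [([269.6, 180.6], 0.98), ([309.1, 155.8], 0.85), ([260.4, 204.0], 0.82)]
grip side [([254.3, 235.1], 0.84), ([220.3, 194.5], 0.81), ([254.3, 206.3], 0.67)]
hole scene [([258.6, 232.7], 0.94), ([310.2, 183.0], 0.73), ([265.4, 207.9], 0.66)]
hole side [([215.8, 219.6], 0.96), ([284.7, 276.8], 0.89)]
seat scene [([192.8, 168.2], 0.58)]
seat side [([299.6, 171.4], 0.84)]
stub_tip scene [([194.1, 152.5], 0.63)]
stub_tip side [([301.2, 154.9], 0.81)]
seal_top scene [([264.8, 208.4], 0.72), ([191.0, 168.3], 0.67)]
seal_top side [([301.8, 167.6], 0.93), ([279.9, 320.3], 0.65)]
button_height scene [([271.1, 180.0], 0.28)]
button_height side [([301.0, 162.9], 0.92), ([186.9, 250.9], 0.19)]
head scene [([195.6, 188.3], 0.96)]
head side [([297.3, 185.1], 0.7)]
duster scene [([338.4, 183.7], 0.9)]
duster side [([280.7, 320.7], 0.66)]
scene [[1.474, 0.079, 0.935], [-0.72, -0.03, -0.693]]
side [[0.412, 0.674, 0.818], [0.172, -0.674, -0.719]]
```

```bash
ls pics
```

```text
both.png
scene0.png
side0.png
```

View pics/scene0.png

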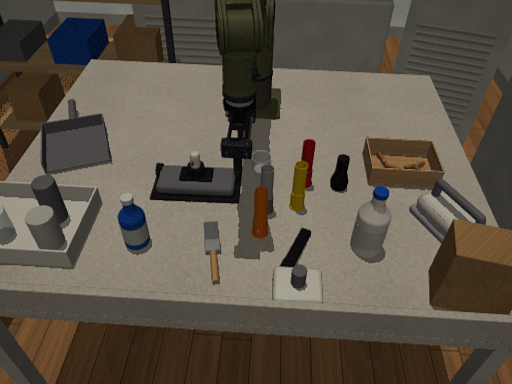

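View pics/side0.png

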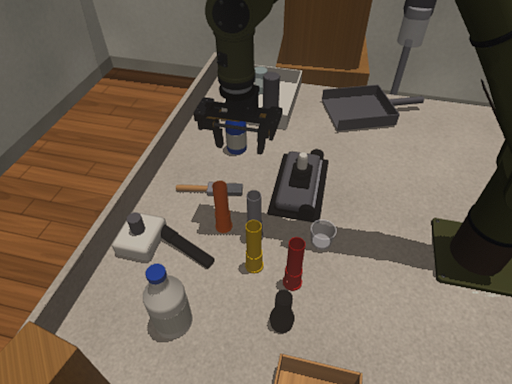

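The grey tube is at about (267,188) in scene and (254,213) in side. Orange, yellow and red look-alikes stand close by, and the head's stub is at (194,155) in scene and (302,157) in side. I'll zoom in and triangulate.

```bash
python3 - <<'E'
from h import *
F={n:eyes.grab_frame(n) for n in("scene","side")}
c=[cv2.resize(F["scene"]["pixels"][135:245,150:350],(800,440),interpolation=2),cv2.resize(F["side"]["pixels"][140:300,190:340],(560,600),interpolation=2)]
save({"pixels":c[0]},"c0.png");save({"pixels":c[1]},"c1.png")
for q in("seat","stub_tip","seal_top"):
    a=eyes.pinpoint(F["scene"],q);b=eyes.pinpoint(F["side"],q)
    for i in a[:2]:
        for j in b[:1]:
            x,e=tri([(F["scene"],i["uv"]),(F["side"],j["uv"])]);print(q,np.round(x,4),np.round(e,4))
M={}
for n in F:
    for r in eyes.cut_out(F[n],"tube")[:5]:
        m=r["mask"];p=F[n]["pixels"][m].mean(0);v,u=np.where(m)
        print(n,round(r["confidence"],2),p.round(),"u",u.min(),u.max(),"v",v.min(),v.max(),"top",u[v<v.min()+3].mean(),"bot",u[v>v.max()-3].mean())
E
```

```text
seat [ 0.4872 -0.1422  0.066 ] [0.0061 0.0061]
stub_tip [ 0.4821 -0.1414  0.1293] [0.0033 0.0033]
seal_top [ 0.4843 -0.155   0.068 ] [0.0047 0.0047]
seal_top [0.5363 0.0096 0.0997] [0.1022 0.1022]
scene 0.98 [85. 39.  8.] u 252 268 v 186 237 top 260.5 bot 260.0
scene 0.86 [59. 57. 55.] u 260 274 v 164 213 top 267.2 bot 269.15384615384613
scene 0.74 [90. 73. 10.] u 289 307 v 161 210 top 300.8125 bot 296.0
scene 0.67 [74. 14. 10.] u 301 315 v 139 186 top 308.3225806451613 bot 307.3529411764706
side 0.86 [95. 47. 25.] u 213 231 v 180 232 top 219.25 bot 223.32
side 0.83 [70. 66. 65.] u 247 261 v 190 222 top 253.5 bot 259.55555555555554
side 0.78 [87. 36. 31.] u 283 305 v 236 289 top 296.56 bot 292.62857142857143
side 0.59 [102.  81.  24.] u 245 263 v 220 272 top 254.0 bot 254.0
```

View pics/c0.png

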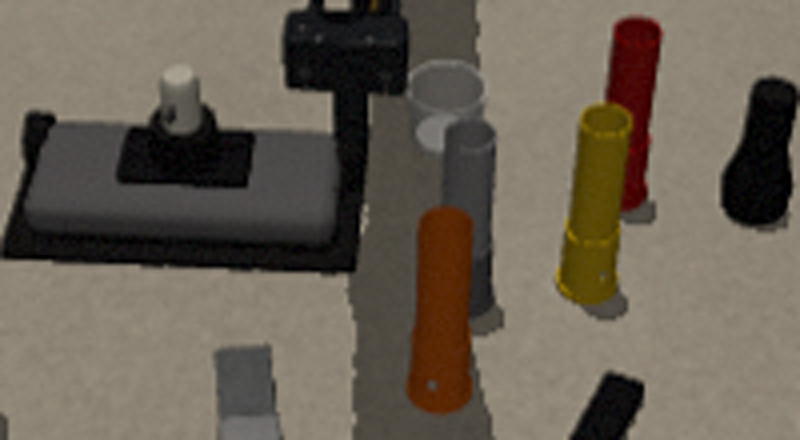

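View pics/c1.png

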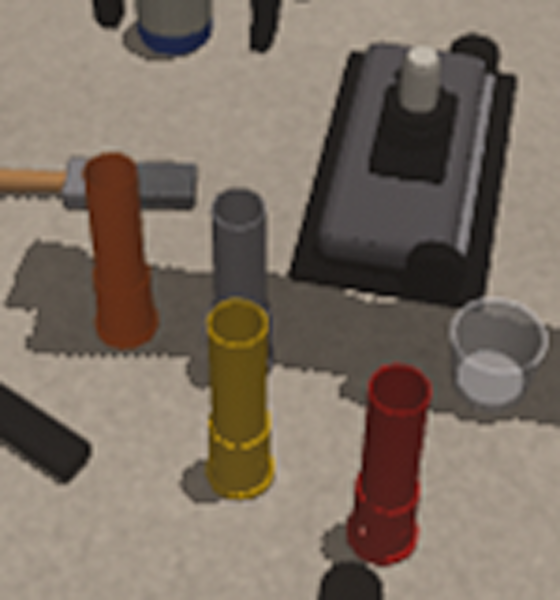

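```bash
python3 - <<'E'
from h import *
F={n:eyes.grab_frame(n) for n in("scene","side","wrist")}
s,d=F["scene"],F["side"]
for n,a,b in(("grey",(267.5,168),(254,195.5)),("orange",(261.5,189),(219.5,183.5)),("yellow",(301.5,164),(253.8,225)),("red",(309,141.5),(297,243.5)),("stubtip",(195,152.3),(303,153.5)),("duster",(343.5,157),(284,294))):
    x,e=tri([(s,a),(d,b)]);print(n,np.round(x,4),np.round(e,4))
    print("  at z", [atz(f,u,.126 if n=="stubtip" else .16).round(4) for f,u in((s,a),(d,b))])
save(F["wrist"],"w0.png"); w=F["wrist"];print(w["K"],np.round(w["view"],3))
print(monitor.get_obs()["tool_rot"])
for n in F:
  for q in("scoop","crevice","brush","duster"):
    print(n,q,[(np.round(r["uv"]),r["confidence"]) for r in eyes.pinpoint(F[n],q)[:1]])
E
```

```text
grey [0.5719 0.0705 0.1599] [0.0003 0.0003]
  at z [array([0.5724, 0.0707, 0.16  ]), array([0.5718, 0.0702, 0.16  ])]
orange [0.6627 0.0582 0.1668] [0.001 0.001]
  at z [array([0.6566, 0.0587, 0.16  ]), array([0.6651, 0.0506, 0.16  ])]
yellow [0.5497 0.1623 0.1628] [0.0012 0.0012]
  at z [array([0.5476, 0.1634, 0.16  ]), array([0.5498, 0.1588, 0.16  ])]
red [0.4465 0.187  0.1617] [0.0006 0.0006]
  at z [array([0.4435, 0.1868, 0.16  ]), array([0.4468, 0.1864, 0.16  ])]
stubtip [ 0.4853 -0.1448  0.1314] [0.0013 0.0013]
  at z [array([ 0.4803, -0.1453,  0.126 ]), array([ 0.4855, -0.153 ,  0.126 ])]
duster [0.4543 0.291  0.1196] [0.0022 0.0022]
  at z [array([0.5069, 0.2819, 0.16  ]), array([0.4509, 0.3111, 0.16  ])]
[[297.31863964   0.         258.4572879 ]
 [  0.         297.31863964 194.23775904]
 [  0.           0.           1.        ]] [[ 1.     0.     0.001 -0.626]
 [ 0.    -0.958  0.286 -0.04 ]
 [ 0.001 -0.286 -0.958  0.389]
 [ 0.     0.     0.     1.   ]]
[[-3.09284861e-05  9.99999997e-01  7.58773607e-05]
 [ 9.99999999e-01  3.09257707e-05  3.57870000e-05]
 [ 3.57846533e-05  7.58784674e-05 -9.99999996e-01]]
scene scoop [(array([192., 158.]), 0.57)]
scene crevice [(array([297., 257.]), 0.7)]
scene brush [(array([215., 254.]), 0.91)]
scene duster [(array([338., 186.]), 0.72)]
side scoop [(array([317., 243.]), 0.59)]
side crevice []
side brush [(array([209., 194.]), 0.97)]
side duster [(array([283., 321.]), 0.75)]
wrist scoop [(array([ 96., 134.]), 0.62)]
wrist crevice [(array([346.,  51.]), 0.96)]
wrist brush [(array([345., 207.]), 0.73)]
wrist duster []
```

View pics/w0.png

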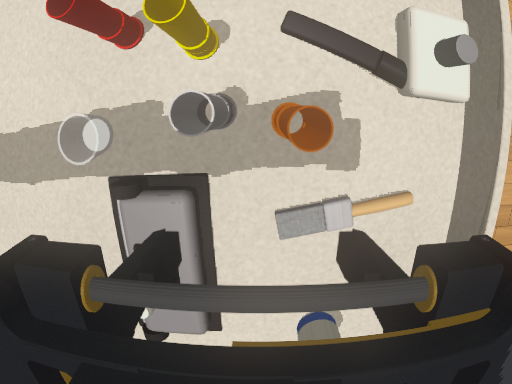

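Request:
{"name": "arm_command", "arguments": {
  "rows": [
    {"delta_pos": [0.0352,-0.0266,0],"angular": [0,0,0]},
    {"delta_pos": [0.0352,-0.0266,0],"angular": [0,0,0]},
    {"delta_pos": [0,0,0],"angular": [0,0,-9]},
    {"delta_pos": [0,0,0],"angular": [0,0,-9]},
    {"delta_pos": [0,0,0],"angular": [0,0,-9]},
    {"delta_pos": [0,0,0],"angular": [0,0,-9]},
    {"delta_pos": [0,0,0],"angular": [0,0,-9]},
    {"delta_pos": [0,0,0],"angular": [0,0,0]}
  ],
  "claw": 1,
  "squeeze": 25
}}

```text
t: 3.25
tcp_pos: [0.5719, 0.0703, 0.2387]
tool_rot: [[-0.706, 0.708, 0.0], [0.708, 0.706, 0.0], [0.0, 0.0, -1.0]]
force: [0.9, 0.4, -0.7]
width: 0.0878
finger_force: 0.0
```

```bash
python3 - <<'E'
from h import *
o=monitor.get_obs();print(o["t"],o["tcp_pos"],o["tool_rot"],o["qpos"],o["force"])
F={n:eyes.grab_frame(n) for n in("scene","side","wrist")}
L=[F["scene"]["pixels"][135:215,160:240],F["side"]["pixels"][140:220,260:340],F["wrist"]["pixels"]]
a=np.hstack([cv2.resize(i,(400,400),interpolation=2) for i in L[:2]])
save({"pixels":a},"stub.png");save({"pixels":L[2]},"w1.png")
E
```

```text
3.25 [0.57185626 0.07028523 0.23871606] [[-7.05766228e-01  7.08444797e-01  1.23825147e-05]
 [ 7.08444729e-01  7.05766152e-01  4.53424593e-04]
 [ 3.12487134e-04  3.28784092e-04 -9.99999897e-01]] [ 0.04518112  0.64533943 -0.42096594  1.70976233  0.33052372  0.85726638
  0.26430905] [ 0.89435861  0.3901521  -0.6818795 ]
```

View pics/stub.png

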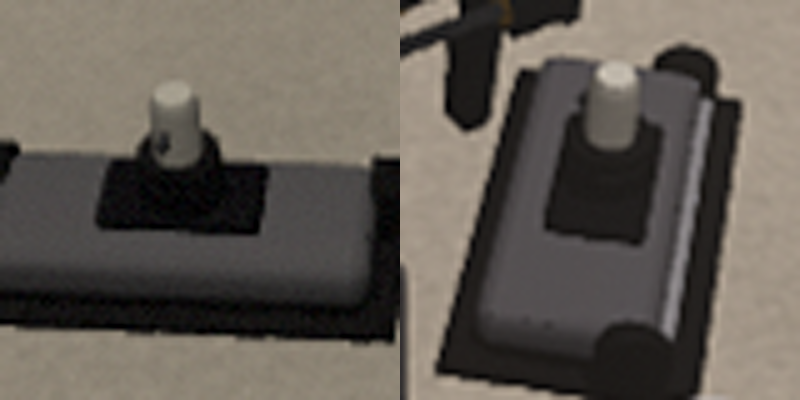

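The stub's top is at about (194.6,153.2) in scene and (303.4,154.8) in side. The button is the dark spot on the stub's left in the scene view, near (193,163). Next I'll grab the tube, and fit the stub's silhouette for an accurate position.

```bash
cat > fit.py <<'E'
from h import *
from scipy.optimize import minimize
def proj(f,P):
    V=np.array(f["view"]);c=P@V[:3,:3].T+V[:3,3];q=c@np.array(f["K"]).T;return q[:,:2]/q[:,2:]
def sil(f,p,prof,S=8,box=None):
    a=np.linspace(0,2*np.pi,60)
    P=np.vstack([np.c_[p[0]+r*np.cos(a),p[1]+r*np.sin(a),0*a+z] for z,r in prof])
    h=cv2.convexHull(((proj(f,P)+.5-np.array(box[:2]))*S).astype(np.float32)).astype(np.int32)
    m=np.zeros((box[3]*S,box[2]*S),np.float32);cv2.fillConvexPoly(m,h,1)
    return cv2.resize(m,(box[2],box[3]),interpolation=cv2.INTER_AREA)
E
python3 - <<'E'
from fit import *
F={n:eyes.grab_frame(n) for n in("scene","side")}
B={"scene":(180,140,30,36),"side":(285,140,36,36)}
prof=[(.084,.015),(.117,.015),(.126,.011)]
G={}
for n,(u,v,w,h) in B.items():
    c=F[n]["pixels"][v:v+h,u:u+w].astype(float).mean(2)
    # background differs: stub is warm/bright; print for check
    G[n]=c
    print(n);print(c[4:28:2,2:30:1].astype(int))
E
```

```text
scene
[[134 133 130 131 130 131 128 127 130 133 130 128 129 127 124 126 130 132
  132 130 131 128 126 124 127 128 130 131]
 [133 130 133 132 131 129 127 127 129 128 128 126 129 129 128 128 130 129
  129 127 128 128 128 126 131 129 130 129]
 [128 132 135 130 130 133 126 132 131 130 131 129 129 132 133 127 127 127
  128 129 126 126 127 125 131 130 126 126]
 [128 127 130 132 132 133 131 134 133 129 126 125 127 129 131 131 131 128
  130 129 129 126 129 131 131 130 128 126]
 [131 130 130 132 132 132 133 130 128 142 150 154 154 154 154 151 130 128
  130 128 128 128 129 128 129 127 128 125]
 [131 133 133 131 127 128 128 130 117 151 158 155 156 157 158 144 106 103
  124 127 125 124 126 125 127 129 128 127]
 [129 128 128 127 128 130 130 118  93 101 116 123 123 118 108  98  83  78
  123 128 127 126 124 125 125 126 126 128]
 [132 131 131 129 129 128 126 126  87  84  92  92  95  94  89  84  78  65
  123 130 128 125 127 123 124 125 128 128]
 [132 132 130 128 129 131 133 136  85  80  88  89  89  85  88  82  76  67
   97 113 127 129 128 123 123 126 128 124]
 [130 129 128 129 130 133 106  54  56  70
[... 1020 characters left out ...]
 47  70  77  82  82  82  82  82  83  83  78  75 100 134 170 180 182 182
  171 156 112  79  82  83  84  83  85  85]
 [ 65  72  80  83  82  82  83  83  79  61  56  79  92 103 110 110 109 121
  118 114  98  81  82  83  83  84  83  84]
 [ 70  76  83  83  82  82  83  82  62  30  52  82  86  90  96  98  99 101
   99  99  90  80  82  84  83  84  83  85]
 [ 73  79  83  82  82  85  78  64  53  41  63  84  88  91  94  95  96  99
   96  96  86  73  86  85  83  84  84  85]
 [ 77  82  82  82  84  75  43  24  23  38  67  85  88  92  93  95  95  94
   97  90  54  28  50  67  71  79  86  85]
 [ 79  83  82  82  87  69  24  30  29  34  65  87  89  92  94  95  95  96
   99  83  44  29  32  30  26  46  81  85]]
```

Request:
{"name": "arm_command", "arguments": {
  "rows": [
    {"delta_pos": [0,0,0.045],"angular": [0,0,0]},
    {"delta_pos": [0,0,0.045],"angular": [0,0,0]},
    {"delta_pos": [0,0,0.045],"angular": [0,0,0]},
    {"delta_pos": [0,0,0],"angular": [0,0,0]}
  ]
}}

```text
t: 4.0
tcp_pos: [0.5695, 0.0699, 0.1012]
tool_rot: [[-0.707, 0.707, -0.006], [0.707, 0.707, -0.002], [0.003, -0.006, -1.0]]
force: [0.6, -0.1, 0.3]
width: 0.0882
finger_force: 0.0
```

Request:
{"name": "arm_command", "arguments": {
  "rows": [
    {"delta_pos": [0,0,0],"angular": [0,0,0]},
    {"delta_pos": [0,0,0],"angular": [0,0,0]},
    {"delta_pos": [0,0,0],"angular": [0,0,0]},
    {"delta_pos": [0,0,0],"angular": [0,0,0]},
    {"delta_pos": [0,0,0],"angular": [0,0,0]},
    {"delta_pos": [0,0,0],"angular": [0,0,0]}
  ],
  "claw": 0,
  "squeeze": 25
}}

```text
t: 4.75
tcp_pos: [0.572, 0.0706, 0.1038]
tool_rot: [[-0.707, 0.707, 0.001], [0.707, 0.707, 0.0], [-0.0, 0.001, -1.0]]
force: [0.8, 0.6, 0.6]
width: 0.0351
finger_force: 24.9
```

```bash
cat >> fit.py <<'E'
def vert(obs): # vertical axis seen at pixels; intersection in plan
    A=[];b=[]
    for f,uv in obs:
        o,d=ray(f,uv);n=np.array([-d[1],d[0]])/np.hypot(*d[:2]);A.append(n);b.append(n@o[:2])
    return np.linalg.lstsq(np.array(A),np.array(b),rcond=None)[0]
E
python3 - <<'E'
from fit import *
F={n:eyes.grab_frame(n) for n in("scene","side")}
s,d=F["scene"],F["side"]
print(vert([(s,(194.5,158)),(d,(302.6,160))]), vert([(s,(194.5,156)),(d,(303.0,157))]))
print(vert([(s,(194.9,166)),(d,(302,164))]))
B={"scene":(184,146,22,20),"side":(293,143,22,24)}
prof=[(.084,.015),(.117,.015),(.126,.011)]
# dissimilarity: split-variance within local box is poor; check model outlines instead
for p in ([.482,-.145],[.485,-.145],[.485,-.148],[.482,-.148]):
    for n in B:
        a=np.linspace(0,2*np.pi,90);out=[]
        for z,r in((.126,.011),(.112,.015),(.095,.015)):
            q=proj(F[n],np.c_[p[0]+r*np.cos(a),p[1]+r*np.sin(a),0*a+z]);out+=[q[:,0].min(),q[:,0].max(),q[:,1].min(),q[:,1].max()]
        print(p,n,np.round(out,1))
E
```

```text
[ 0.48406089 -0.14759324] [ 0.48383151 -0.14705776]
[ 0.48459341 -0.14865122]
[0.482, -0.145] scene [191.2 198.8 150.3 155.  190.3 200.5 153.2 159.6 190.7 200.8 157.6 164. ]
[0.482, -0.145] side [299.8 307.7 153.  158.1 298.1 308.6 155.8 162.8 297.6 308.  160.3 167.3]
[0.485, -0.145] scene [191.1 198.6 151.  155.7 190.1 200.3 153.8 160.3 190.6 200.7 158.2 164.7]
[0.485, -0.145] side [298.8 306.6 152.8 157.9 297.  307.6 155.7 162.6 296.6 307.  160.1 167.1]
[0.485, -0.148] scene [190.  197.6 150.9 155.6 189.1 199.3 153.7 160.2 189.6 199.7 158.2 164.6]
[0.485, -0.148] side [299.  306.8 152.1 157.2 297.2 307.7 155.  161.9 296.8 307.2 159.5 166.4]
[0.482, -0.148] scene [190.2 197.8 150.3 155.  189.2 199.5 153.1 159.5 189.7 199.8 157.5 164. ]
[0.482, -0.148] side [300.  307.8 152.3 157.4 298.2 308.8 155.2 162.1 297.8 308.2 159.6 166.6]
```

Request:
{"name": "arm_command", "arguments": {
  "rows": [
    {"delta_pos": [0,0,-0.04],"angular": [0,0,0]},
    {"delta_pos": [0,0,-0.05],"angular": [0,0,0]},
    {"delta_pos": [0,0,-0.06],"angular": [0,0,0]},
    {"delta_pos": [0,0,0],"angular": [0,0,0]},
    {"delta_pos": [0,0,0],"angular": [0,0,0]}
  ]
}}

```text
t: 5.48
tcp_pos: [0.5707, 0.0698, 0.2526]
tool_rot: [[-0.707, 0.707, -0.002], [0.707, 0.707, -0.001], [0.001, -0.002, -1.0]]
force: [0.2, -0.4, -2.9]
width: 0.0353
finger_force: 24.9
```

```bash
python3 - <<'E'
from fit import *
F={n:eyes.grab_frame(n) for n in("scene","side")}
o=monitor.get_obs();print(o["tcp_pos"],o["width"],o["force"],o["qpos"])
c=[]
for n in F:
    u,v=proj(F[n],np.array([[.572,.0705,o["tcp_pos"][2]-.06]]))[0].astype(int);print(n,u,v)
    c.append(cv2.resize(cv2.convertScaleAbs(F[n]["pixels"][v-40:v+40,u-40:u+40],alpha=1.8),(400,400),interpolation=2))
    print([(r["uv"],r["confidence"]) for r in eyes.pinpoint(F[n],"hole")])
save({"pixels":np.hstack(c)},"lift.png")
E
```

```text
[0.57032641 0.06978592 0.25164552] 0.03524511461722624 [ 0.28112484  0.13364242 -3.62655007] [ 0.05330182  0.63094408 -0.43454827  1.69453483  0.32438702  0.89281527
  0.27125482]
scene 267 158
[([257.7, 230.8], 0.87), ([300.1, 204.6], 0.72), ([310.6, 181.5], 0.64), ([267.2, 169.1], 0.57), ([193.9, 166.0], 0.57)]
side 253 186
[([245.9, 189.2], 0.83), ([250.4, 261.8], 0.74), ([220.7, 220.6], 0.66), ([281.1, 277.9], 0.62)]
```

View pics/lift.png

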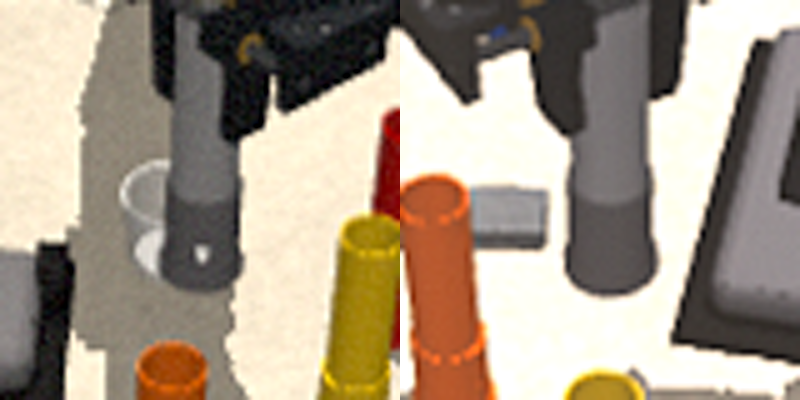

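The hole shows in the scene view at (267.3,168.8), centred on the collar, so it faces the scene camera (world azimuth about 0). I'll work out the button azimuth from its dark spot, about u 190–193, v 162–165.

```bash
python3 - <<'E'
from fit import *
f=eyes.grab_frame("scene")
for a in np.arange(-.8,.81,.2):
    P=[[.4845+r*np.cos(a),-.1475+r*np.sin(a),z] for r,z in((.015,.108),(.0215,.098),(.015,.096))]
    print(round(a,1),proj(f,np.array(P)).round(1).tolist())
print(f["pixels"][158:170,186:204].mean(2).astype(int))
E
```

```text
-0.8 [[190.3, 159.9], [188.7, 163.4], [190.6, 163.1]]
-0.6 [[190.9, 160.4], [189.7, 164.1], [191.3, 163.5]]
-0.4 [[191.7, 160.8], [190.8, 164.6], [192.1, 163.9]]
-0.2 [[192.7, 161.0], [192.1, 165.0], [193.0, 164.1]]
-0.0 [[193.7, 161.1], [193.6, 165.2], [194.0, 164.3]]
0.2 [[194.7, 161.1], [195.0, 165.1], [195.0, 164.2]]
0.4 [[195.7, 161.0], [196.5, 164.9], [196.0, 164.1]]
0.6 [[196.7, 160.7], [197.9, 164.6], [197.0, 163.8]]
0.8 [[197.5, 160.3], [199.1, 164.0], [197.8, 163.5]]
[[130 129 125 123  87  85  92  90  97  93  90  85  80  62 125 129 129 126]
 [131 132 126 131  84  82  87  89  89  89  86  82  78  66 126 133 128 125]
 [128 130 131 136  86  81  88  89  86  87  87  83  77  68 100 111 128 129]
 [128 128 137 107  68  74  64  66  85  87  88  85  80  70  54  56 108 130]
 [131 134 103  54  56  71  43  49  86  91  87  83  78  74  40   7  54  90]
 [129 120  61  15  45  57  39  37  83  87  86  83  81  74  42  20   7  68]
 [129  83  27  14  41  39  29  24  82  89  85  86  81  74  42  15  16  37]
 [118  60  23  16  45  57  35  70  89  85  86  83  82  77  39  20  16   8]
 [ 67  38  19  15  28  65  72  87  89  88  87  86  82  59  22  12  12   3]
 [ 14  14  15  19  13  49  74  88  90  92  90  76  61  33   6  13  17   6]
 [ 16   5  16  19  21  23  41  52  54  58  54  39  26  19  13  12   1  11]
 [ 17   5   2  10  16  15  14   0   9  16  12   8  17   8  15   9   5   6]]
```

Request:
{"name": "arm_command", "arguments": {
  "rows": [
    {"delta_pos": [-0.024,0.024,0],"angular": [0,0,0]},
    {"delta_pos": [-0.024,-0.054,0],"angular": [0,0,0]},
    {"delta_pos": [-0.024,-0.054,0],"angular": [0,0,0]},
    {"delta_pos": [-0.02,-0.054,0],"angular": [0,0,0]},
    {"delta_pos": [0,-0.05,0],"angular": [0,0,0]},
    {"delta_pos": [0,-0.028,0],"angular": [0,0,0]},
    {"delta_pos": [0,0,0],"angular": [0,0,0]},
    {"delta_pos": [0,0,0],"angular": [0,0,0]}
  ]
}}

```text
t: 6.72
tcp_pos: [0.4849, -0.1465, 0.2536]
tool_rot: [[-0.708, 0.707, 0.001], [0.707, 0.708, 0.001], [0.0, 0.001, -1.0]]
force: [-0.1, -0.2, -2.3]
width: 0.0354
finger_force: 24.9
```

```bash
python3 - <<'E'
from fit import *
F={n:eyes.grab_frame(n) for n in("scene","side")}
o=monitor.get_obs();print(o["tcp_pos"],o["tool_rot"],o["force"])
c=[]
p=o["tcp_pos"]
for n in F:
    q=proj(F[n],np.array([[p[0],p[1],z] for z in(.15,.18,.2)]));print(n,q.round(1).tolist())
    u,v=q[0].astype(int)
    c.append(cv2.resize(cv2.convertScaleAbs(F[n]["pixels"][v-40:v+40,u-40:u+40],alpha=1.6),(400,400),interpolation=2))
    a=np.linspace(0,2*np.pi,90)
    for z in(.165,.175,.19,.2):
        cc=proj(F[n],np.c_[p[0]+.0205*np.cos(a),p[1]+.0205*np.sin(a),0*a+z]);print(" model edges z",z,cc[:,0].min().round(1),cc[:,0].max().round(1),"mid v",cc[:,1].mean().round(1))
        r=int(round(cc[:,1].mean()));k=int(cc[:,0].mean());print(r,k-11,F[n]["pixels"][r,k-11:k+12].mean(1).astype(int))
    print([(r["uv"],r["confidence"]) for r in eyes.pinpoint(F[n],"hole")])
save({"pixels":np.hstack(c)},"above.png")
E
```

```text
[ 0.48516917 -0.14607621  0.25366229] [[-7.08596622e-01  7.05613200e-01  9.16034902e-04]
 [ 7.05613795e-01  7.08596047e-01  9.02601060e-04]
 [-1.22114876e-05  1.28594693e-03 -9.99999173e-01]] [ 0.55952921  0.30067203 -2.95800123]
scene [[193.8, 146.8], [193.0, 138.5], [192.5, 132.8]]
 model edges z 0.165 186.2 200.6 mid v 142.8
143 182 [136 131 132 142  59  33  39  38  37  70  76  71  46  39  37  38  37  25
  44  97 130 129 128]
 model edges z 0.175 185.9 200.4 mid v 140.0
140 182 [134 135 139 110  48  33  39  40  43  41  42  40  40  36  37  37  35  24
  96 131 130 130 129]
 model edges z 0.19 185.4 200.0 mid v 135.7
136 181 [130 132 131 140  70  38  34  36  41  40  41  38  38  39  38  37  31  31
  31 126 136 130 127]
 model edges z 0.2 185.1 199.8 mid v 132.9
133 181 [134 133 138 133  57  38  50  59  60  63  61  60  63  56  55  44  36  28
  71 128 132 133 128]
[([308.3, 176.4], 0.86), ([298.3, 202.8], 0.79), ([190.8, 144.9], 0.76), ([257.9, 230.4], 0.67)]
side [[303.4, 148.4], [304.4, 139.8], [305.1, 133.9]]
 model edges z 0.165 296.4 311.4 mid v 144.2
144 292 [151 152 154 130  49  30  40  43  45  44  44  45  46  45  46  45  45  43
  34  76 138 150 145]
 model edges z 0.175 296.7 311.8 mid v 141.3
141 293 [148 150 155 133  53  35  42  44  44  44  44  45  46  46  46  45  43  37
  49 110 152 142 141]
 model edges z 0.19 297.1 312.3 mid v 136.9
137 293 [150 151 151 143  93  29  40  42  43  44  45  45  46  46  45  45  44  42
  31  83 145 147 143]
 model edges z 0.2 297.4 312.7 mid v 133.9
134 293 [146 144 146 154 125  23  37  44  50  53  58  62  63  61  60  58  56  50
  38  65 126 150 147]
[([219.0, 222.4], 0.95), ([283.2, 280.6], 0.9), ([245.7, 262.8], 0.76)]
```

View pics/above.png

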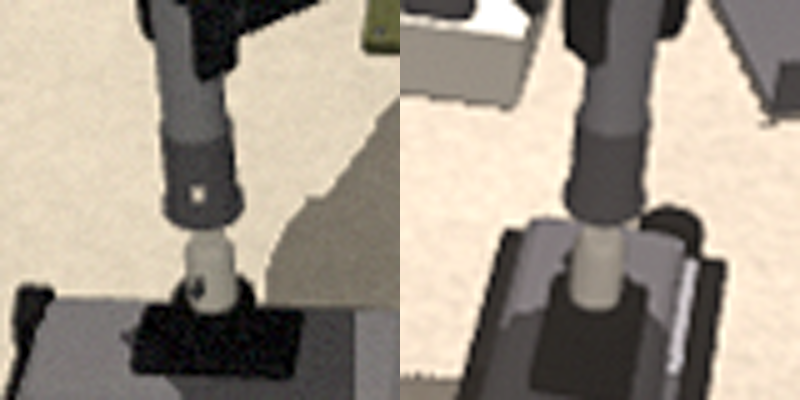

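Tube and stub line up to within about 2 mm in both views, and the hole is at (192,143) in scene. I'll fit the hole azimuth by projection, using a half-pixel convention.

```bash
python3 - <<'E'
from fit import *
f=eyes.grab_frame("scene")
g=f["pixels"].mean(2)
print(g[138:152,184:203].astype(int))
c=np.array([.4852,-.1461])
for a in np.arange(-.3,.4,.1):
    print(round(a,1),proj(f,np.array([[c[0]+.0205*np.cos(a),c[1]+.0205*np.sin(a),.1737]])).round(1)-.5, "old grip", proj(f,np.array([[.5705+.0205*np.cos(a),.0698+.0205*np.sin(a),.1722]])).round(1)-.5)
S=np.array([.4845,-.1475]);
for a in (-.6,-.5,-.4,-.3,-.2,-.1,0): # button edges, half px convention, stub shifted
    P=[[.4835+r*np.cos(a)-w*np.sin(a),-.1468+r*np.sin(a)+w*np.cos(a),.099] for r,w in((.0205,-.0025),(.0205,.0025))];print(a,(proj(f,np.array(P))-.5).round(1).tolist())
E
```

```text
[[141  95  44  35  37  39  41  43  41  39  41  37  38  37  29  26 111 129
  131]
 [138  92  39  35  36  40  42  42  42  41  38  41  39  35  31  25  97 129
  129]
 [138 108  50  31  37  38  43  40  41  37  39  38  38  37  34  27  96 132
  131]
 [137 134  59  34  36  36  38  40  37  42  39  39  38  37  31  24  81 127
  133]
 [136 140  59  33  42  39  44  35  39  40  36  39  38  37  34  28  73 127
  131]
 [132 140  61  33  39  42  37  46  71  71  47  38  40  33  35  28  49  98
  130]
 [135 124  55  33  39  37  35  71 122 112  52  38  37  39  34  25  27  77
  128]
 [135 104  48  33  39  36  34  77 120 103  53  38  40  37  36  31  27  64
  126]
 [137  96  45  34  36  38  37  50  72  59  43  43  38  36  33  32  36  51
  125]
 [139  94  45  31  40  36  39  40  41  38  38  41  41  35  31  33  32  47
  125]
 [137 108  49  36  38  42  40  42  41  39  41  42  40  34  36  34  29  83
  128]
 [132 130  82  39  36  37  36  40  41  39  35  39  38  39  37  31  61 120
  132]
 [131 135 125  80  39  37  37  39  41  41  40  40  38  36  32  63 111 131
  128]
 [128 132 134 124 101  60  56  41  38  36  35  43  55  58 105 117 127 132
  129]]
-0.3 [[189.4 143.9]] old grip [[264.3 168.2]]
-0.2 [[190.1 144. ]] old grip [[265.  168.4]]
-0.1 [[190.8 144.1]] old grip [[265.8 168.5]]
0.0 [[191.5 144.2]] old grip [[266.5 168.6]]
0.1 [[192.2 144.2]] old grip [[267.3 168.6]]
0.2 [[192.9 144.2]] old grip [[268.1 168.5]]
0.3 [[193.7 144.1]] old grip [[268.8 168.5]]
-0.6 [[189.1, 162.6], [190.3, 163.3]]
-0.5 [[189.5, 162.9], [190.9, 163.5]]
-0.4 [[190.1, 163.2], [191.5, 163.7]]
-0.3 [[190.6, 163.5], [192.1, 163.9]]
-0.2 [[191.2, 163.7], [192.8, 164.0]]
-0.1 [[191.9, 163.8], [193.5, 164.0]]
0 [[192.5, 163.9], [194.2, 164.0]]
```

Request:
{"name": "arm_command", "arguments": {
  "rows": [
    {"delta_pos": [0.0006,-0.0015,0],"angular": [0,0,-9]},
    {"delta_pos": [0,0,0.015],"angular": [0,0,0]},
    {"delta_pos": [0,0,0.008],"angular": [0,0,0]},
    {"delta_pos": [0,0,0.007],"angular": [0,0,0]},
    {"delta_pos": [0,0,0.005],"angular": [0,0,0]},
    {"delta_pos": [0,0,0],"angular": [0,0,0]}
  ]
}}

```text
t: 7.72
tcp_pos: [0.4825, -0.1479, 0.2184]
tool_rot: [[-0.809, 0.588, -0.001], [0.588, 0.809, 0.0], [0.001, -0.0, -1.0]]
force: [0.3, -0.3, -2.9]
width: 0.0354
finger_force: 24.9
```

Request:
{"name": "arm_command", "arguments": {
  "rows": [
    {"delta_pos": [0,0,0],"angular": [0,0,0]},
    {"delta_pos": [0,0,0],"angular": [0,0,0]}
  ]
}}

```text
t: 7.98
tcp_pos: [0.4829, -0.148, 0.219]
tool_rot: [[-0.809, 0.588, 0.001], [0.588, 0.809, -0.0], [-0.001, 0.0, -1.0]]
force: [0.5, -0.1, -2.5]
width: 0.0354
finger_force: 24.9
```

```bash
python3 - <<'E'
from h import *
for i in range(3):
    f=eyes.grab_frame("scene");o=monitor.get_obs();print(o["t"],o["tcp_pos"],o["force"])
E
```

```text
8.025 [ 0.48282406 -0.14806579  0.21897422] [-0.57336632 -0.30062528 -2.43494027]
8.075 [ 0.48278886 -0.14807008  0.21896849] [ 0.24456694 -0.29783335 -2.23964866]
8.125 [ 0.48274877 -0.14803422  0.21892666] [-0.45777282 -0.44815115 -1.64782898]
```

Request:
{"name": "arm_command", "arguments": {
  "rows": [
    {"delta_pos": [0,0.0015,0],"angular": [0,0,0]},
    {"delta_pos": [0,0,0],"angular": [0,0,0]},
    {"delta_pos": [0,0,0.003],"angular": [0,0,0]},
    {"delta_pos": [0,0,0.003],"angular": [0,0,0]},
    {"delta_pos": [0,0,0],"angular": [0,0,0]}
  ]
}}

```text
t: 8.75
tcp_pos: [0.4834, -0.1468, 0.2124]
tool_rot: [[-0.809, 0.588, -0.001], [0.588, 0.809, 0.0], [0.001, -0.0, -1.0]]
force: [0.4, -0.6, -2.3]
width: 0.0357
finger_force: 24.9
```

Request:
{"name": "arm_command", "arguments": {
  "rows": [
    {"delta_pos": [0,0,0.003],"angular": [0,0,0]},
    {"delta_pos": [0,0,0.003],"angular": [0,0,0]},
    {"delta_pos": [0,0,0],"angular": [0,0,0]}
  ]
}}

```text
t: 9.12
tcp_pos: [0.4837, -0.1468, 0.2066]
tool_rot: [[-0.809, 0.588, 0.0], [0.588, 0.809, 0.0], [-0.0, 0.0, -1.0]]
force: [0.5, 0.1, -3.6]
width: 0.0354
finger_force: 24.9
```

Request:
{"name": "arm_command", "arguments": {
  "rows": [
    {"delta_pos": [0,0,0.003],"angular": [0,0,0]},
    {"delta_pos": [0,0,0.003],"angular": [0,0,0]},
    {"delta_pos": [0,0,0],"angular": [0,0,0]}
  ]
}}

```text
t: 9.5
tcp_pos: [0.4843, -0.1468, 0.2008]
tool_rot: [[-0.809, 0.588, 0.002], [0.588, 0.809, 0.0], [-0.001, 0.001, -1.0]]
force: [1.6, -0.7, -1.7]
width: 0.0355
finger_force: 24.9
```

Request:
{"name": "arm_command", "arguments": {
  "rows": [
    {"delta_pos": [0,0,0.003],"angular": [0,0,0]},
    {"delta_pos": [0,0,0.003],"angular": [0,0,0]},
    {"delta_pos": [0,0,0.003],"angular": [0,0,0]},
    {"delta_pos": [0,0,0],"angular": [0,0,0]}
  ]
}}

```text
t: 10.0
tcp_pos: [0.4839, -0.1467, 0.1914]
tool_rot: [[-0.809, 0.588, 0.0], [0.588, 0.809, 0.0], [-0.0, 0.001, -1.0]]
force: [3.5, 0.6, -3.2]
width: 0.0351
finger_force: 25.0
```

The button is pressed: about 3.5 N shows along +x. Now I'll push onto the seal.

Request:
{"name": "arm_command", "arguments": {
  "rows": [
    {"delta_pos": [0,0,0.003],"angular": [0,0,0]},
    {"delta_pos": [0,0,0.003],"angular": [0,0,0]},
    {"delta_pos": [0,0,0.002],"angular": [0,0,0]},
    {"delta_pos": [0,0,0.002],"angular": [0,0,0]},
    {"delta_pos": [0,0,0],"angular": [0,0,0]},
    {"delta_pos": [0,0,0],"angular": [0,0,0]}
  ]
}}

```text
t: 10.75
tcp_pos: [0.4841, -0.1468, 0.1821]
tool_rot: [[-0.809, 0.588, 0.001], [0.588, 0.809, -0.0], [-0.001, 0.001, -1.0]]
force: [3.7, -0.3, 4.5]
width: 0.0353
finger_force: 25.0
```

Request:
{"name": "arm_command", "arguments": {
  "rows": [
    {"delta_pos": [0,0,0.0012],"angular": [0,0,0]},
    {"delta_pos": [0,0,0],"angular": [0,0,2]},
    {"delta_pos": [0,0,0],"angular": [0,0,2]},
    {"delta_pos": [0,0,0],"angular": [0,0,2]},
    {"delta_pos": [0,0,0],"angular": [0,0,2]},
    {"delta_pos": [0,0,0],"angular": [0,0,2]},
    {"delta_pos": [0,0,0],"angular": [0,0,2]},
    {"delta_pos": [0,0,0],"angular": [0,0,0]}
  ]
}}

```text
t: 11.75
tcp_pos: [0.4838, -0.1467, 0.181]
tool_rot: [[-0.669, 0.743, 0.001], [0.743, 0.669, -0.0], [-0.001, 0.0, -1.0]]
force: [4.2, -0.9, 7.2]
width: 0.0352
finger_force: 25.0
```

```bash
python3 - <<'E'
from h import *
o=monitor.get_obs();print(o["tcp_pos"],o["force"],o["torque"])
E
```

```text
[ 0.48384289 -0.1467273   0.18096861] [ 4.23385519 -0.92189111  7.15636548] [-0.03019035 -0.84059273  0.10539803]
```

The contact force also points toward azimuth about -0.2, which matches the vision estimate. I'll keep turning.

Request:
{"name": "arm_command", "arguments": {
  "rows": [
    {"delta_pos": [0,0,0],"angular": [0,0,2]},
    {"delta_pos": [0,0,0],"angular": [0,0,2]},
    {"delta_pos": [0,0,0],"angular": [0,0,2]},
    {"delta_pos": [0,0,0],"angular": [0,0,2]},
    {"delta_pos": [0,0,0],"angular": [0,0,0]}
  ]
}}

```text
t: 12.38
tcp_pos: [0.4836, -0.1465, 0.1809]
tool_rot: [[-0.559, 0.829, 0.0], [0.829, 0.559, 0.0], [-0.0, 0.0, -1.0]]
force: [3.4, 0.3, 6.4]
width: 0.036
finger_force: 25.0
```

```bash
python3 - <<'E'
from h import *
o=monitor.get_obs();print(o["tcp_pos"],o["force"],o["torque"])
E
```

```text
[ 0.48355171 -0.14652306  0.18090074] [3.42877462 0.25100123 6.43252268] [ 0.10523893 -0.70923868  0.05569635]
```

Request:
{"name": "arm_command", "arguments": {
  "rows": [
    {"delta_pos": [0,0,0],"angular": [0,0,2]},
    {"delta_pos": [0,0,0],"angular": [0,0,2]},
    {"delta_pos": [0,0,0],"angular": [0,0,2]},
    {"delta_pos": [0,0,0],"angular": [0,0,0]}
  ]
}}

```text
t: 12.88
tcp_pos: [0.4833, -0.1462, 0.1808]
tool_rot: [[-0.47, 0.883, -0.0], [0.883, 0.47, 0.0], [0.001, -0.0, -1.0]]
force: [2.5, 1.6, 5.7]
width: 0.0351
finger_force: 24.9
```

```bash
python3 - <<'E'
from h import *
o=monitor.get_obs();print(o["tcp_pos"],o["force"],o["torque"])
E
```

```text
[ 0.4833019  -0.1461804   0.18079865] [2.45714017 1.59219534 5.65409539] [ 0.26531013 -0.58287576  0.10330924]
```

```bash
python3 - <<'E'
from fit import *
f=eyes.grab_frame("scene")
print(proj(f,np.array([[.4835+.0205*np.cos(a),-.1465+.0205*np.sin(a),.101] for a in(-.4,-.2,0)])).round(1))
print(f["pixels"][155:171,184:206].mean(2).astype(int))
save({"pixels":cv2.resize(cv2.convertScaleAbs(f["pixels"][130:190,164:224],alpha=1.8),(600,600),interpolation=2)},"turn.png")
E
```

```text
[[191.3 163.5]
 [192.6 163.8]
 [193.9 164. ]]
[[131 133 133  92  44  39  37  38  43  41  45  42  40  37  38  33  27  69
  121 126 126 121]
 [126 128 132  89  40  38  37  42  42  40  43  44  40  40  39  30  28  71
  125 129 125 124]
 [129 128 132 106  46  35  42  41  42  39  40  44  39  38  37  34  33  56
  124 128 126 124]
 [131 130 132 108  47  37  40  42  38  43  38  44  37  37  36  35  26  44
  124 130 127 127]
 [130 132 135 128  56  35  38  41  42  41  42  39  39  38  36  34  29  30
  124 130 126 125]
 [130 129 130 138  62  35  39  41  40  41  39  41  42  36  36  33  30  17
  124 131 126 127]
 [129 129 128 135  59  32  38  40  38  40  40  43  41  37  39  34  34  22
  113 132 128 126]
 [130 130 132 137  72  35  36  33  35  35  42  39  38  38  37  34  33  24
   65 127 133 131]
 [131 130 130 123  62  37  37  33  27  22  40  41  38  39  39  35  35  29
   33  94 131 132]
 [133 127 129 101  46  29  38  30  24  25  38  40  40  36  40  37  35  31
   30  49 124 130]
 [122 117 117  95  43  34  39  34  24  30  40  40  38  39  39  36  33  31
   35  24 107 128]
 [ 67  65  66  54  41  37  40  42  35  43  42  42  39  40  39  38  33  37
   36  11  77 112]
 [  1  11   3   4  36  39  38  40  38  41  43  40  42  40  34  33  39  36
   32   3  32  61]
 [  9  14   0   5  22  36  41  39  39  38  43  44  40  41  39  40  40  32
   16   0   4   0]
 [  4  17   9   9  15  27  43  40  40  43  43  42  38  40  41  38  33  17
   11  14   4   3]
 [ 11   9  14   5   5   5  16  24  37  34  40  44  39  32  28  24  16  11
    7   4   6   7]]
```

View pics/turn.png

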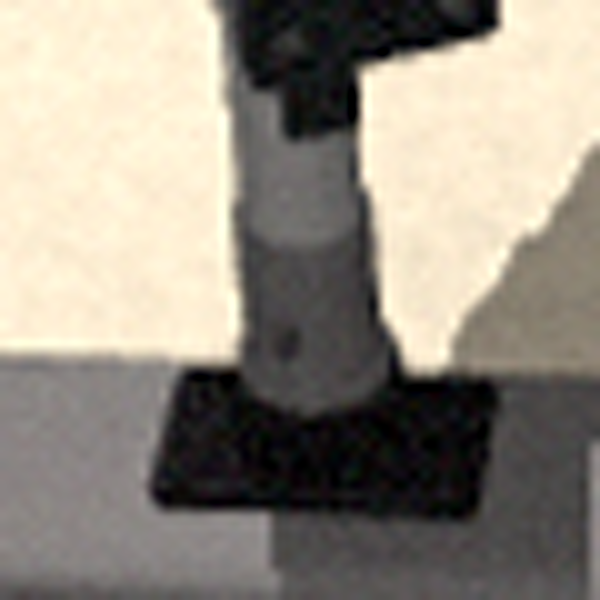

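The dark hole is now at (192.3,164.5), about azimuth -0.2. It isn't clear whether the button has popped, so I'll turn on in small steps and watch the torque.

Request:
{"name": "arm_command", "arguments": {
  "rows": [
    {"delta_pos": [0,0,0],"angular": [0,0,1.5]},
    {"delta_pos": [0,0,0],"angular": [0,0,1.5]},
    {"delta_pos": [0,0,0],"angular": [0,0,0]}
  ]
}}

```text
t: 13.3
tcp_pos: [0.4833, -0.146, 0.1808]
tool_rot: [[-0.423, 0.906, -0.0], [0.906, 0.423, 0.001], [0.001, 0.0, -1.0]]
force: [2.0, 1.6, 6.4]
width: 0.0358
finger_force: 25.0
```

```bash
python3 - <<'E'
from h import *
o=monitor.get_obs();print(o["tcp_pos"],o["force"],o["torque"])
E
```

```text
[ 0.48334717 -0.14604692  0.18079058] [2.00933574 1.56327175 6.38097915] [ 0.34609589 -0.65610263  0.11177461]
```

Request:
{"name": "arm_command", "arguments": {
  "rows": [
    {"delta_pos": [0,0,0],"angular": [0,0,1.5]},
    {"delta_pos": [0,0,0],"angular": [0,0,1.5]},
    {"delta_pos": [0,0,0],"angular": [0,0,0]}
  ]
}}

```text
t: 13.68
tcp_pos: [0.4834, -0.1459, 0.1808]
tool_rot: [[-0.375, 0.927, -0.0], [0.927, 0.375, 0.001], [0.001, 0.0, -1.0]]
force: [2.8, 1.0, 7.0]
width: 0.0354
finger_force: 25.0
```

```bash
python3 - <<'E'
from h import *
o=monitor.get_obs();print(o["tcp_pos"],o["force"],o["torque"])
E
```

```text
[ 0.48340427 -0.14591429  0.18080373] [2.79191938 0.96584291 6.96586919] [ 0.40190379 -0.6294333   0.09707881]
```

Request:
{"name": "arm_command", "arguments": {
  "rows": [
    {"delta_pos": [0,0,0],"angular": [0,0,1.5]},
    {"delta_pos": [0,0,0],"angular": [0,0,1.5]},
    {"delta_pos": [0,0,0],"angular": [0,0,0]}
  ]
}}

```text
t: 14.05
tcp_pos: [0.4834, -0.1456, 0.1808]
tool_rot: [[-0.327, 0.945, -0.0], [0.945, 0.327, 0.001], [0.001, 0.0, -1.0]]
force: [1.8, 2.4, 7.0]
width: 0.0352
finger_force: 25.0
```

```bash
python3 - <<'E'
from h import *
o=monitor.get_obs();print(o["tcp_pos"],o["force"],o["torque"])
E
```

```text
[ 0.48342961 -0.14560242  0.1807977 ] [1.76339617 2.40506933 6.98151128] [ 0.50266658 -0.63106701  0.19716879]
```

Request:
{"name": "arm_command", "arguments": {
  "rows": [
    {"delta_pos": [0,0,0],"angular": [0,0,1.5]},
    {"delta_pos": [0,0,0],"angular": [0,0,1.5]},
    {"delta_pos": [0,0,0],"angular": [0,0,0]}
  ]
}}

```text
t: 14.42
tcp_pos: [0.4835, -0.1451, 0.1808]
tool_rot: [[-0.277, 0.961, -0.0], [0.961, 0.277, 0.002], [0.002, 0.0, -1.0]]
force: [2.8, 3.2, 7.3]
width: 0.0356
finger_force: 25.0
```

```bash
python3 - <<'E'
from fit import *
o=monitor.get_obs();print(o["tcp_pos"],o["force"],o["torque"])
f=eyes.grab_frame("scene");print(f["pixels"][160:169,184:206].mean(2).astype(int))
E
```

```text
[ 0.48347618 -0.14505806  0.18079129] [2.78465492 3.16244074 7.26412797] [ 0.85657574 -0.63715139  0.2458288 ]
[[130 129 129 136  86  39  36  38  41  40  43  41  40  40  36  35  36  28
   80 127 127 126]
 [128 129 127 132  90  45  29  49  41  39  41  42  39  35  38  37  31  28
   72 128 130 127]
 [130 129 129 135  96  41  35  47  36  42  41  40  39  38  35  36  38  31
   49  94 127 131]
 [132 129 129 133  82  38  40  38  26  40  39  41  42  41  40  38  33  28
   30  77 127 132]
 [130 128 128 132  64  31  36  26  20  41  44  40  41  39  38  36  32  32
   29  66 127 129]
 [121 119 117 101  51  29  37  32  21  39  39  42  42  40  39  36  37  32
   30  39 107 129]
 [ 64  67  68  44  53  41  36  38  38  41  42  44  38  41  40  37  33  34
   36  22  75 112]
 [  8  11  17   7  37  37  38  41  38  41  40  42  39  41  39  35  36  37
   33  18  35  58]
 [  8  13   4   8  14  37  39  37  38  40  39  42  40  40  39  38  40  38
   27  14   5   5]]
```

Torque and +y force are both rising, so the button is probably already caught in the hole. I'll back off about 6° and then test with a small lift.

Request:
{"name": "arm_command", "arguments": {
  "rows": [
    {"delta_pos": [0,0,0],"angular": [0,0,-2]},
    {"delta_pos": [0,0,0],"angular": [0,0,-2]},
    {"delta_pos": [0,0,0],"angular": [0,0,-2]},
    {"delta_pos": [0,0,0],"angular": [0,0,0]}
  ]
}}

```text
t: 14.98
tcp_pos: [0.4835, -0.1458, 0.1808]
tool_rot: [[-0.375, 0.927, -0.0], [0.927, 0.375, 0.001], [0.001, 0.0, -1.0]]
force: [2.9, 2.1, 7.5]
width: 0.0354
finger_force: 25.0
```

```bash
python3 - <<'E'
from fit import *
o=monitor.get_obs();print(o["tcp_pos"],o["force"],o["torque"])
E
```

```text
[ 0.48345275 -0.1458473   0.18082059] [2.92240877 2.10495702 7.45117874] [ 0.48655891 -0.67627235 -0.05126218]
```

Request:
{"name": "arm_command", "arguments": {
  "rows": [
    {"delta_pos": [0,0,-0.001],"angular": [0,0,0]},
    {"delta_pos": [0,0,-0.001],"angular": [0,0,0]},
    {"delta_pos": [0,0,-0.001],"angular": [0,0,0]},
    {"delta_pos": [0,0,0],"angular": [0,0,0]}
  ]
}}

```text
t: 15.48
tcp_pos: [0.4833, -0.146, 0.1826]
tool_rot: [[-0.375, 0.927, -0.001], [0.927, 0.375, 0.002], [0.002, -0.0, -1.0]]
force: [5.1, 3.3, -7.3]
width: 0.0353
finger_force: 25.0
```

```bash
python3 - <<'E'
from fit import *
o=monitor.get_obs();print(o["tcp_pos"],o["force"],o["torque"])
E
```

```text
[ 0.48333586 -0.14599949  0.18255745] [ 5.08439967  3.30093081 -7.30823587] [ 0.75941034 -1.24861897 -0.06043021]
```

The lift is resisted at 8.5 mm and the tool is pulled down, so it's locked. I'll relax the lift, release the tube and retreat upward.

Request:
{"name": "arm_command", "arguments": {
  "rows": [
    {"delta_pos": [0,0,0.001],"angular": [0,0,0]},
    {"delta_pos": [0,0,0],"angular": [0,0,0]}
  ]
}}

```text
t: 15.72
tcp_pos: [0.4834, -0.1461, 0.1823]
tool_rot: [[-0.375, 0.927, -0.0], [0.927, 0.375, 0.001], [0.001, -0.0, -1.0]]
force: [4.3, 3.4, -0.1]
width: 0.0352
finger_force: 25.0
```

Request:
{"name": "arm_command", "arguments": {
  "rows": [
    {"delta_pos": [0,0,0],"angular": [0,0,0]},
    {"delta_pos": [0,0,0],"angular": [0,0,0]},
    {"delta_pos": [0,0,0],"angular": [0,0,0]},
    {"delta_pos": [0,0,0],"angular": [0,0,0]},
    {"delta_pos": [0,0,0],"angular": [0,0,0]}
  ],
  "claw": 1
}}

```text
t: 16.35
tcp_pos: [0.4833, -0.1469, 0.1825]
tool_rot: [[-0.374, 0.927, -0.0], [0.927, 0.374, -0.0], [0.0, -0.0, -1.0]]
force: [0.1, 0.3, -0.1]
width: 0.0833
finger_force: 0.0
```

Request:
{"name": "arm_command", "arguments": {
  "rows": [
    {"delta_pos": [0,0,-0.03],"angular": [0,0,0]},
    {"delta_pos": [0,0,-0.04],"angular": [0,0,0]},
    {"delta_pos": [0,0,-0.04],"angular": [0,0,0]},
    {"delta_pos": [0,0,0],"angular": [0,0,0]},
    {"delta_pos": [0,0,0],"angular": [0,0,0]}
  ]
}}

```text
t: 16.98
tcp_pos: [0.4829, -0.1469, 0.292]
tool_rot: [[-0.375, 0.927, -0.001], [0.927, 0.375, -0.0], [0.0, -0.001, -1.0]]
force: [-0.2, -0.5, 0.4]
width: 0.0883
finger_force: 0.0
```

```bash
python3 - <<'E'
from fit import *
o=monitor.get_obs();print(o["t"],o["tcp_pos"],o["force"],o["width"])
F=[eyes.grab_frame(n) for n in("scene","side")]
for f in F: print(proj(f,np.array([[.4835,-.146,.0785],[.4835,-.146,.2385]])).round(1).tolist())
c=[cv2.resize(cv2.convertScaleAbs(f["pixels"][v:v+90,u:u+60],alpha=1.7),(400,600),interpolation=2) for f,u,v in((F[0],164,100),(F[1],272,95))]
save({"pixels":np.hstack(c)},"end.png")
E
```

```text
16.975 [ 0.48292358 -0.14685237  0.29198495] [-0.1978156  -0.50224192  0.39406115] 0.08825408188583925
[[195.8, 165.3], [191.5, 121.1]]
[[301.9, 167.7], [307.0, 122.0]]
```

View pics/end.png

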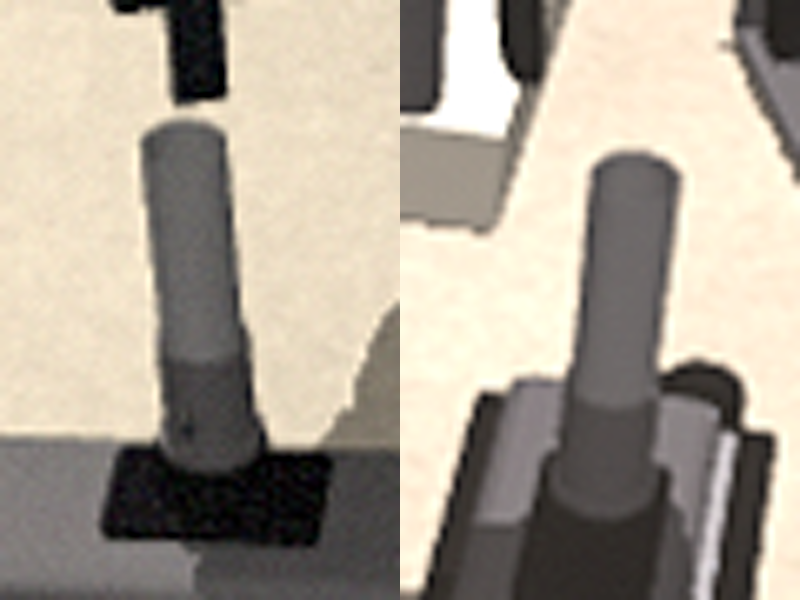

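The tube stands upright on the stub, its top at about (191.6,120) in scene and (307,120) in side. The gripper is clear above it, and the lift test showed the lock holds.

```bash
python3 -c "
from station import finish_job
print(finish_job())"
```

```text
the job is handed in; nothing more can be done
None
```

The wand tube is on the floor head's stub, let go and handed in at about 17 s; a small lift test before release was held back at 8.5 mm, which indicates the button is locked through the hole, though the hand-in returned no verdict.

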